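# Throw the pawl and lower the bowl lift

### The arm

A 6-joint arm with a two-finger parallel gripper is mounted at the origin on the work surface. World frame = base frame: x ahead of the robot, y to its left, z up, the work surface at z = 0. Lengths are in m, angles in rad, forces in N, time in s.
With the tool pointing down it reaches from about 0.3 to 0.875 m from the base axis. Payload 4.2 kg.
Tool frame: the origin (TCP) lies midway between the tips of the shut fingers; the grasp point (between the pads) lies 19 mm behind it; z points along the fingers, y is the direction in which the jaws open and shut (so a half turn about z gives the same grasp; the last joint's range is limited). The gripper opens to 85 mm and grips with 20 to 120 N. Pads are 22 mm wide; open, the fingers measure 114 mm over their backs; the gripper's body (76 mm by 85 mm) begins 54 mm behind the grasp point. The pads swing forward as they close: fully open they stand 13 mm farther back than shut.
Start: joints at [1.164, 0.32, 1.565, -0, 1.257, -0.02], TCP at [0.217, 0.533, 0.231] pointing down, gripper open.
Joint ranges: [-3.11, 3.11], [-0.84, 2.01], [0.21, 2.61], [-1.34, 4.49], [0.05, 2.63], [-2.56, 2.56]. Speed limits (rad/s): [2.57, 2.57, 3.14, 3.14, 3.14, 3.14].

### API

Orientations are given as a rotation vector (axis times angle).
In Python, from bench import env, capture, nets gives the robot as it stands. The module is installed in compiled form; this text tells all that it offers.
- The arm moves only by the shell command python3 -m handwheel 'ROWS' [FORCE]. ROWS is JSON, a list of rows, each an object with "translation": the shift along the tool's x, y, z in mm, a list of three; "angular": the turn, a rotation vector about the tool's x, y, z in rad, a list of three; "claw": the finger opening in mm, from 0 to 85.4. A call has 1 to 12 rows; each row shifts and turns the commanded pose from where the row before left it, along the tool's axes as they then stand; what a row does not reach is not made up. A row lasts 1/10 s, in which the tool goes at most 50 mm and 8.59 degrees, less where a joint would pass 70% of its speed; a pose out of reach is approached as far as the arm can. A call is refused whole if a number of a shift passes 50 or a number of a turn 0.15, either way. A call with a gripper value outside its range is refused whole. The fingers move at their own pace and stop on an object; FORCE is the grip in N (left out, the last holds). Time passes only in rows, so rows that do not move let the fingers close. It gives the time, the measured TCP pose, the force and the opening at its end, in the units of the state.
- env.state(): the state, without advancing time (a new reading comes with each control period).
- capture(name): name is "scene" or "side" or "wrist"; returns a dict with "color" (480x640x3 uint8, blue, green, red), "range_z" (480x640 float32, m along the optical axis (not along the pixel's ray), 0 where there is no reading), "camera_matrix" (3x3 intrinsics, pixels), "R" (3x3) and "t" (3): a world point X has camera coordinates R X + t. Camera axes: x right, y down, z forward; pixel columns grow to the right and rows downward; lengths in m; the calibration is good to about 2 mm. A picture is of the moment at which its call begins.
- env.job_done(): hands the job in, once; it reports no verdict.
Trained networks look in a picture, given as the dict that the camera call returned (one of the last four; its "shot" number tells which), for a name from the list of things; names that differ only in an ending like _2 or _b are one class to them, and where a whole thing is asked for, a point or a joint stands for the part that bears it (a point fixed in the world has none). Each returns a list of dicts, best first, with "score" (0 to 1); they miss things now and then, are a little off and sometimes report something else, mostly with a low value. They report only what shows in the picture. A call takes as long as a camera call. They do not tell look-alikes from the thing itself.
- nets.recognise(target, picture): "rect" ([left, top, right, bottom] in pixels, round what is visible of it).
- nets.mark_of(target, picture): "pixel" ([column, row] in pixels: a listed point, or the origin of a listed thing).
The state is a dict: "time_s": time; "joints": joint angles; "qd": joint speeds; "tau": joint torques, N m; "tool_pos": TCP position; "ee_rot": TCP orientation; "wrist_force": force on the tool from outside, world axes, zero at the start; "wrist_torque": the same for the moment, N m; "opening": opening from 0.0 (shut) to 1.0 (fully open).
Only numpy, scipy, OpenCV 4.12 (cv2) and the standard library are available. Lean on these libraries where they do the work, as an engineer would, in place of code of your own. Each camera call takes 0.05 s, during which the arm holds its last target. There are 200 camera calls.

### The job

Pick up the yellow-handled release rod, slide its steel shank under the red pawl that locks the bowl lift, and flick the pawl right over with the rod so that it lies thrown back, clear of the rack; do not touch the pawl with the gripper or force it. Put the rod back on the blue mat, and press the lift's black knob slowly and gently down, with never more than about 25 N, until the bowl carriage sits on its rest. Leave the jar, the bottle and the ramekin alone.

Things in the scene. Friction and masses are not known exactly. Their poses are not given: they have to be found in the camera images.
- lift: Fixed bench lift: white base 160 x 285 x 12 mm, grey column, pawl post. Origin on the table under it; x along the pawl's pivot, y from bowl to pawl, z up. In this frame (mm): column x 14..38, y -2..28, top z 192; bowl 142 wide centred at y -85, x 0, rim z 175 when up. The space on the -x side of pawl and rack is free, so the rod comes in along +x.
- rack_face (a point): Point on the rack bar's flat face towards the pawl, beside the locked nose: lift frame x 0, y 30, z 160 mm (fixed to the lift). The bar spans x -10..10, y 14..30; its slanted steel teeth stick out to y = 41, 22 mm apart, and slide down with the carriage.
- pawl: Red gravity pawl: flat bar 16 mm wide (x), 8 thick, 75 from pivot to the centre of its 10 mm round nose. Origin on the pivot (lift frame x 0, y 88, z 104 mm). Locked, it leans 42 deg from upright to the rack (-y), axes as the lift's. Turns about -x: nose up, over the top, down to a stop at 1.85 rad on the +y side. Past upright it falls there by its own weight; short of it, back into the teeth.
- pawl_nose (a point): Centre of the pawl's nose: locked at lift frame y 38, z 160 mm, under a rack tooth; thrown back at about y 156, z 136 mm. The load presses on it: freeing the pawl takes about 1 to 3 N at 40 mm from the pivot. The wedge-shaped gap under the leaning pawl, between it and the teeth, is open at both x ends and takes the rod.
- post_top (a point): Top of the grey post that carries the pawl (fixed): lift frame x 0, y 92, z 92 mm. Post x -20..20, y 78..106; two ears beside the pivot, x 14..20 and -20..-14, y 78..98, rise to z 116.
- carriage: Moving part: rack bar, black knob, arm, bowl; about 0.85 kg. Slides straight down; origin at lift frame z 290 mm when locked (may start up to 4 mm higher, then sinks onto the pawl). An oil damper resists 1.1 N per mm/s: freed, it sinks by itself only 1 to 2.5 mm/s; a 10 N press gives about 11 mm/s, over 22 mm/s breaks the limit. Locked, it cannot be pressed down.
- knob_top (a point): Centre of the flat top of the black push knob, 44 mm in diameter, 16 mm thick, on the rack bar; 290 mm above the table at the locked height. Press it from above with shut fingers; do not pinch it. Nothing stands above it.
- rest: Steel foot, 48 mm in diameter, on the base plate under the bowl, with a rubber-topped screw; origin at the centre of its underside. The screw is set to a different, unmeasured height each time: the carriage comes to sit on it 50 to 62 mm below the locked height. Feel for it: the knob stops going down.
- rod: Release rod, 0.12 kg: yellow handle 110 mm long (x), 18 mm wide (y), 26 mm high (z), then a straight round steel shank 8 mm thick that sticks out to 154 mm from the origin along +x, at 13 mm above the handle's underside. Origin at the centre of the handle's underside. It lies on the mat with its shank level, in the air, pointing roughly away from the robot; loose.
- rod_tip (a point): Tip of the rod's steel shank, on its axis.
- mat: Blue mat 260 x 160 x 3 mm, fixed on the table; origin at the centre of its underside, x along its length.
- sprinkles: Bystander: small clear jar with a red cap, 52 mm in diameter, 85 mm tall; origin under its centre.
- syrup: Bystander: amber bottle with a yellow cap, 48 mm in diameter, 120 mm tall; origin under its centre.
- ramekin: Bystander: white dish 72 mm in diameter, 42 mm tall; origin under its centre.
Things that resemble listed ones, but are neither listed nor needed, are in the scene too. Of the things like the rod, leave any that is green, orange or pink; of the rest the smaller one is meant.

How it is judged:
On the way, in this order (a step that is already met when the one before it is completed fails the run):
1. the pawl is thrown right back, off the rack, while the lift is still up (y of pawl_nose in the frame of lift above 0.135 m and z of carriage in the frame of lift above 0.265 m), for 0.2 s.
2. the carriage sits on its rest (contact force between carriage and rest above 0.5 N), for 0.2 s.
At the end, for the whole second after the job is handed in: The carriage rests on the rest's screw (over 0.5 N, still), the pawl lies thrown back (its nose over 135 mm to the +y side of the lift's origin), and the rod lies still on the mat (the centre of its handle over the mat, its underside within 30 mm of the mat's) (contact force between carriage and rest above 0.5 N and linear speed of carriage below 0.005 m/s and y of pawl_nose in the frame of lift above 0.135 m and x of rod in the frame of mat between -0.13 and 0.13 m and y of rod in the frame of mat between -0.08 and 0.08 m and z of rod in the frame of mat below 0.03 m and linear speed of rod below 0.02 m/s); the robot touches nothing.
It fails at once if gripper or arm touches the pawl (contact force between any of the fingers, the arm and pawl above 0.5 N).
It fails at once if the rod is forced against the lift (over 20 N) (contact force between rod and lift above 20 N).
It fails at once if the carriage is pressed with more than 25 N (contact force between any of the fingers, the arm, rod and carriage above 25 N).
It fails at once if a bystander is moved or tipped (distance of any of sprinkles, syrup, ramekin from where it was at the start of the episode above 0.02 m or angle between any of sprinkles, syrup, ramekin's own z axis and vertical above 0.3 rad).
It also fails if it takes over 72 s, if anything falls off the work surface, if the arm or the gripper's body presses on something with over 40 N, if the wrist force passes 120 N, or if a joint passes its speed limit or range.

## Working session

There is one attempt and no reset: what is moved stays moved. The work goes in short steps, Python scripts to look and compute and a shell command to move; the robot and the scene stay as the last step left them, time stands still between calls to the robot, and variables do not carry over. Pictures are saved under pics/ and viewed, about 8 in all and at most 12, crops included, and the job is handed in when it is done.

```bash
mkdir -p pics; cat > h.py <<'E'
from bench import env, capture, nets
import numpy as np, cv2
from scipy.spatial.transform import Rotation as Ro
def world(p,u,v,z=None):
    """pixel -> world, by depth, or on plane z"""
    K,R,t=map(np.array,(p["camera_matrix"],p["R"],p["t"]))
    r=np.linalg.inv(K)@[u,v,1.]
    if z is None:
        d=p["range_z"][int(round(v)),int(round(u))]; return R.T@(r*d-t)
    C=-R.T@t; w=R.T@r; return C+w*(z-C[2])/w[2]
def pix(p,X):
    c=np.array(p["R"])@X+np.array(p["t"]); q=np.array(p["camera_matrix"])@c; return q[:2]/q[2]
E
python3 - <<'E'
from h import *
s=env.state(); print({k:np.round(v,3) for k,v in s.items()})
for n in("scene","side"):
    p=capture(n); cv2.imwrite(f"pics/{n}1.png",p["color"])
    print(n,"cam",np.round(-np.array(p["R"]).T@p["t"],3))
    for k in "lift rack_face pawl pawl_nose post_top carriage knob_top rest rod rod_tip mat sprinkles syrup ramekin".split():
        try:
            print(k,[(np.round(m["pixel"]).astype(int).tolist(),round(m["score"],2),np.round(world(p,*m["pixel"]),3).tolist()) for m in nets.mark_of(k,p)[:4]])
        except Exception as e: print(k,e)
E
```

```text
{'time_s': np.float64(0.0), 'joints': array([ 1.164,  0.32 ,  1.566, -0.   ,  1.257, -0.02 ]), 'qd': array([-0.001, -0.001, -0.002,  0.001, -0.001,  0.001]), 'tau': array([ 1.0000e-03, -4.1551e+01, -2.3417e+01,  0.0000e+00,  8.0000e-03,
        0.0000e+00]), 'tool_pos': array([0.217, 0.532, 0.23 ]), 'ee_rot': array([-6.040e-01, -3.083e+00,  3.000e-03]), 'wrist_force': array([-0.316, -0.641,  0.283]), 'wrist_torque': array([-0.003, -0.039,  0.019]), 'opening': np.float64(1.001)}
scene cam [ 1.08  -0.576  1.453]
lift [([384, 281], 0.87, [0.663, 0.036, 0.158])]
rack_face [([391, 246], 0.76, [0.611, 0.113, 0.186])]
pawl [([407, 247], 0.6, [0.616, 0.183, 0.114])]
pawl_nose [([392, 242], 0.54, [0.613, 0.113, 0.207])]
post_top [([408, 248], 0.95, [0.618, 0.186, 0.109]), ([297, 334], 0.29, [0.575, -0.195, 0.021])]
carriage [([392, 227], 0.68, [0.61, 0.102, 0.284])]
knob_top [([396, 219], 0.96, [0.602, 0.125, 0.288])]
rest [([358, 293], 0.44, [0.64, -0.037, 0.15])]
rod [([251, 456], 0.85, [0.74, -0.489, 0.027]), ([206, 260], 0.82, [0.204, -0.234, 0.007]), ([255, 311], 0.77, [0.446, -0.239, 0.
[... 998 characters left out ...]
 [([329, 159], 0.79, [0.602, 0.128, 0.29])]
rest [([353, 256], 0.65, [0.589, 0.006, 0.038])]
rod [([200, 288], 0.96, [0.202, 0.181, 0.034]), ([298, 411], 0.89, [0.182, -0.252, 0.021]), ([531, 349], 0.8, [0.687, -0.494, 0.036]), ([315, 301], 0.73, [0.41, -0.04, 0.018])]
rod_tip [([178, 245], 0.89, [0.243, 0.378, 0.027]), ([534, 415], 0.75, [0.553, -0.588, 0.021]), ([399, 307], 0.62, [0.557, -0.198, 0.023]), ([262, 320], 0.62, [0.271, 0.002, 0.015])]
mat [([393, 347], 0.7, [0.465, -0.266, 0.007]), ([333, 247], 0.17, [0.592, 0.091, 0.011])]
sprinkles [([466, 306], 0.83, [0.695, -0.309, 0.02])]
syrup [([430, 272], 0.97, [0.709, -0.175, 0.032])]
ramekin [([217, 226], 0.83, [0.374, 0.376, 0.028])]
```

View pics/scene1.png

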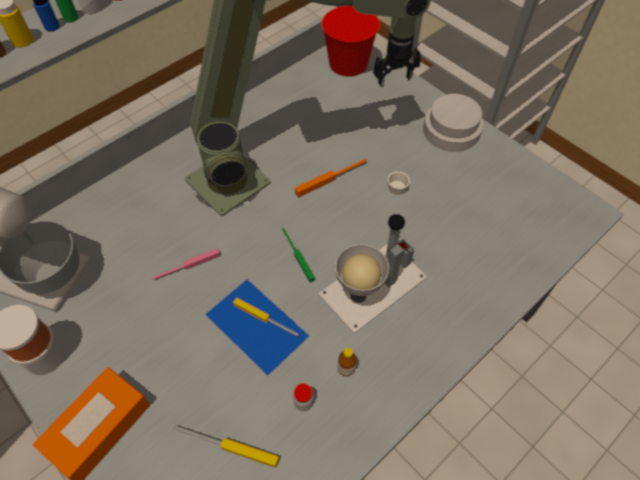

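View pics/side1.png

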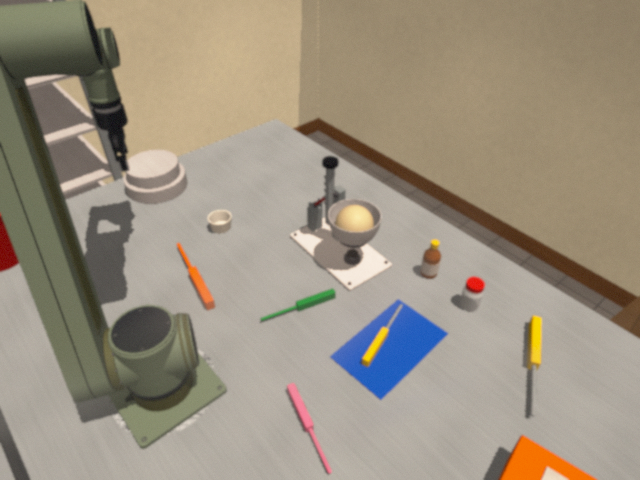

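Candidates for the rod in the scene picture: yellow on the mat (251,311), a larger yellow (251,455), green (303,265), orange (315,183), pink (203,257). I choose the yellow one on the mat, because it is the smaller of the two yellows. The lift is at (385,270), with its pawl to the upper right at (402,246). The jar is at (303,395), the bottle at (347,360) and the ramekin at (398,182). Next I measure.

```bash
cat >> h.py <<'E'
def cloud(p):
    K,R,t=map(np.array,(p["camera_matrix"],p["R"],p["t"])); d=p["range_z"]
    v,u=np.mgrid[:480,:640]; c=np.stack([(u-K[0,2])/K[0,0]*d,(v-K[1,2])/K[1,1]*d,d],-1)
    w=(c-t)@R; w[d<=0]=np.nan; return w
def rect(pts):
    (c,s,a)=cv2.minAreaRect((pts[:,:2]*1000).astype(np.float32)); return np.round(c,1),np.round(s,1),round(a,2)
E
python3 - <<'E'
from h import *
for n in("scene","side"):
    p=capture(n); w=cloud(p); hsv=cv2.cvtColor(p["color"],cv2.COLOR_BGR2HSV); H,S,V=[hsv[...,i].astype(int) for i in range(3)]
    near=lambda c,r:np.hypot(w[...,0]-c[0],w[...,1]-c[1])<r
    def show(k,m):
        P=w[m]; print(n,k,len(P),"med",np.round(np.median(P,0),4),"rect",*rect(P)); return P
    show("base",(S<50)&(V>120)&near((.59,.07),.2)&(abs(w[...,2]-.012)<.007))
    P=show("handle",(abs(H-25)<6)&(S>150)&near((.446,-.239),.12))
    show("handletop",(abs(H-25)<6)&(S>150)&near((.446,-.239),.12)&(w[...,2]>.022))
    show("bigyellow",(abs(H-25)<6)&(S>150)&near((.72,-.49),.15))
    show("mat",(abs(H-112)<10)&(S>150)&near((.45,-.25),.25))
    show("knob",near((.602,.127),.04)&(abs(w[...,2]-.29)<.008))
    for nm in("rod","rod_tip","knob_top","post_top"):
        z={"rod":.003,"rod_tip":.016,"knob_top":.29,"post_top":.092}[nm]
        print(nm,[(np.round(world(p,*m["pixel"],z),4).tolist(),round(m["score"],2)) for m in nets.mark_of(nm,p)])
E
```

```text
scene base 2442 med [ 0.642  -0.0036  0.0107] rect [589.5  61.8] [389.9 383.7] 15.78
scene handle 269 med [ 0.4341 -0.2424  0.0265] rect [ 431.1 -242.2] [106.6  22. ] 19.47
scene handletop 225 med [ 0.4317 -0.2424  0.0274] rect [ 431.4 -242.9] [106.8  21.1] 18.04
scene bigyellow 691 med [ 0.7317 -0.4859  0.0325] rect [ 727.4 -483.8] [143.8  32.3] 29.67
scene mat 4062 med [ 0.4823 -0.2667  0.0025] rect [ 468.3 -255.5] [257.8 157.5] 3.7
scene knob 204 med [0.6053 0.1201 0.2892] rect [604.5 121.8] [40.9 44.7] 19.3
rod [([0.7309, -0.4815, 0.003], 0.96), ([0.1938, -0.2415, 0.003], 0.82), ([0.431, -0.035, 0.003], 0.78), ([0.4319, -0.2431, 0.003], 0.73)]
rod_tip [([0.1487, -0.3942, 0.016], 0.96), ([0.5771, -0.1897, 0.016], 0.83), ([0.2777, 0.0039, 0.016], 0.7), ([0.5522, -0.5807, 0.016], 0.6), ([0.2482, 0.4003, 0.016], 0.57), ([0.6146, 0.1013, 0.016], 0.52)]
knob_top []
post_top [([0.6142, 0.1833, 0.092], 0.84), ([0.5077, -0.2745, 0.092], 0.72), ([0.4754, -0.2665, 0.092], 0.71)]
side base 2918 med [0.5716 0.0339 0.0129] rect [565.4  59.7] [342.1 393.3] 23.56
side handle 307 med [ 0.4176 -0.2453  0.0293] rect [ 426.2 -242. ] [110.2  17.4] 17.99
side handletop 284 med [ 0.4207 -0.2443  0.0297] rect [ 426.6 -241.9] [109.5  17.4] 17.99
side bigyellow 549 med [ 0.7174 -0.4865  0.0348] rect [ 725.2 -484.7] [145.2  22.6] 30.09
side mat 4691 med [ 0.4552 -0.271   0.0042] rect [ 465.1 -255.8] [257.7 154.7] 3.85
side knob 158 med [0.5981 0.1195 0.2901] rect [601.7 123.5] [44.4 41.3] 65.86
rod [([0.2059, 0.1936, 0.003], 0.89), ([0.4131, -0.0353, 0.003], 0.87), ([0.4355, -0.2401, 0.003], 0.85), ([0.7276, -0.481, 0.003], 0.71), ([0.1911, -0.2404, 0.003], 0.55)]
rod_tip [([0.2537, 0.4088, 0.016], 0.87), ([0.1501, -0.3902, 0.016], 0.66), ([0.5654, -0.1885, 0.016], 0.64), ([0.2731, 0.0049, 0.016], 0.64)]
knob_top [([0.5978, 0.1271, 0.29], 0.89)]
post_top [([0.6054, 0.2004, 0.092], 0.82)]
```

```bash
cat >> h.py <<'E'
def plan(xyz,yaw_deg,N,s=None):
    """equal rows taking the present TCP pose to tool-down at xyz, tool x at yaw_deg"""
    s=s or env.state(); R0=Ro.from_rotvec(s["ee_rot"]); y=np.radians(yaw_deg)
    R1=Ro.from_matrix(np.array([[np.cos(y),np.sin(y),0],[np.sin(y),-np.cos(y),0],[0,0,-1.]]))
    rel=(R0.inv()*R1).as_rotvec(); t=R0.inv().apply(np.array(xyz)-s["tool_pos"])
    S=sum(Ro.from_rotvec(rel*k/N).as_matrix() for k in range(N))
    print(N,"rows: t",np.round(np.linalg.solve(S,t)*1000,1).tolist(),"ang",np.round(rel/N,4).tolist())
def st():
    s=env.state(); R=Ro.from_rotvec(s["ee_rot"]).as_matrix()
    print("t",round(s["time_s"],2),"pos",np.round(s["tool_pos"],4),"xyaw",np.degrees(np.arctan2(R[1,0],R[0,0])).round(2),"z",R[:,2].round(3),"F",np.round(s["wrist_force"],1),"op",round(s["opening"],3),"q6",round(s["joints"][5],2))
E
python3 - <<'E'
from h import *
st(); plan((.429,-.2425,.14),19,20)
E
```

```text
t 2.0 pos [0.2169 0.5325 0.2313] xyaw 157.84 z [ 0.  0. -1.] F [-0.7  0.2 -1.2] op 1.0 q6 -0.02
20 rows: t [-50.5, 12.1, 4.6] ang [0.0, -0.0, 0.1212]
```

```bash
R='{"translation":[-42,10,3.8],"angular":[0,0,0.101],"claw":85}'; true
python3 -m handwheel '[{"translation":[-42,10,3.8],"angular":[0,0,0.101],"claw":60},{"translation":[-42,10,3.8],"angular":[0,0,0.101],"claw":60},{"translation":[-42,10,3.8],"angular":[0,0,0.101],"claw":60},{"translation":[-42,10,3.8],"angular":[0,0,0.101],"claw":60},{"translation":[-42,10,3.8],"angular":[0,0,0.101],"claw":60},{"translation":[-42,10,3.8],"angular":[0,0,0.101],"claw":60},{"translation":[-42,10,3.8],"angular":[0,0,0.101],"claw":60},{"translation":[-42,10,3.8],"angular":[0,0,0.101],"claw":60},{"translation":[-42,10,3.8],"angular":[0,0,0.101],"claw":60},{"translation":[-42,10,3.8],"angular":[0,0,0.101],"claw":60},{"translation":[-42,10,3.8],"angular":[0,0,0.101],"claw":60},{"translation":[-42,10,3.8],"angular":[0,0,0.101],"claw":60}]'
python3 -m handwheel '[{"translation":[-42,10,3.8],"angular":[0,0,0.101],"claw":60},{"translation":[-42,10,3.8],"angular":[0,0,0.101],"claw":60},{"translation":[-42,10,3.8],"angular":[0,0,0.101],"claw":60},{"translation":[-42,10,3.8],"angular":[0,0,0.101],"claw":60},{"translation":[-42,10,3.8],"angular":[0,0,0.101],"claw":60},{"translation":[-42,10,3.8],"angular":[0,0,0.101],"claw":60},{"translation":[-42,10,3.8],"angular":[0,0,0.101],"claw":60},{"translation":[-42,10,3.8],"angular":[0,0,0.101],"claw":60},{"translation":[-42,10,3.8],"angular":[0,0,0.101],"claw":60},{"translation":[-42,10,3.8],"angular":[0,0,0.101],"claw":60},{"translation":[-42,10,3.8],"angular":[0,0,0.101],"claw":60},{"translation":[-42,10,3.8],"angular":[0,0,0.101],"claw":60},{"translation":[0,0,0],"angular":[0,0,0],"claw":60}]' ; python3 - <<'E'
from h import *
st()
E
```

```text
time_s: 3.2
tool_pos: [0.5878, 0.214, 0.1854]
ee_rot: [2.257, 2.185, 0.001]
wrist_force: [-0.2, 0.7, -0.8]
opening: 0.704
t 3.2 pos [0.5878 0.214  0.1854] xyaw 88.16 z [ 0.  0. -1.] F [-0.2  0.7 -0.8] op 0.704 q6 0.36invalid input
```

The constant-row arc bulged outwards, so the tool is now close to the lift. The second call was refused because it had 13 rows. I see no contact force. I'll back straight out towards the robot (tool −y) and up, then continue along a safer line.

```bash
python3 -m handwheel '[{"translation":[0,-40,-10],"angular":[0,0,0],"claw":60},{"translation":[0,-45,-15],"angular":[0,0,0],"claw":60},{"translation":[0,-45,-10],"angular":[0,0,0],"claw":60},{"translation":[0,-45,0],"angular":[0,0,0],"claw":60},{"translation":[0,-30,0],"angular":[0,0,0],"claw":60}]'
python3 - <<'E'
from h import *
st(); s=env.state(); plan((.429,-.2425,.14),19,12); 
R=Ro.from_rotvec(s["ee_rot"]); print("fixed-orientation t",R.inv().apply(np.array((.429,-.2425,.14))-s["tool_pos"])*1000)
p=capture("scene"); cv2.imwrite("pics/lift2.png",cv2.resize(p["color"][170:350,290:460],None,fx=3.3,fy=3.3,interpolation=cv2.INTER_CUBIC))
E
```

```text
time_s: 3.7
tool_pos: [0.3792, 0.2208, 0.2211]
ee_rot: [-2.252, -2.19, -0.0]
wrist_force: [-0.1, 0.6, 0.3]
opening: 0.698
t 3.7 pos [0.3792 0.2208 0.2211] xyaw 88.4 z [-0.  0. -1.] F [-0.1  0.6  0.3] op 0.698 q6 0.53
12 rows: t [-31.8, 26.3, 6.7] ang [-0.0, -0.0, 0.1009]
fixed-orientation t [-461.81910268   62.6861935    80.89040163]
```

View pics/lift2.png

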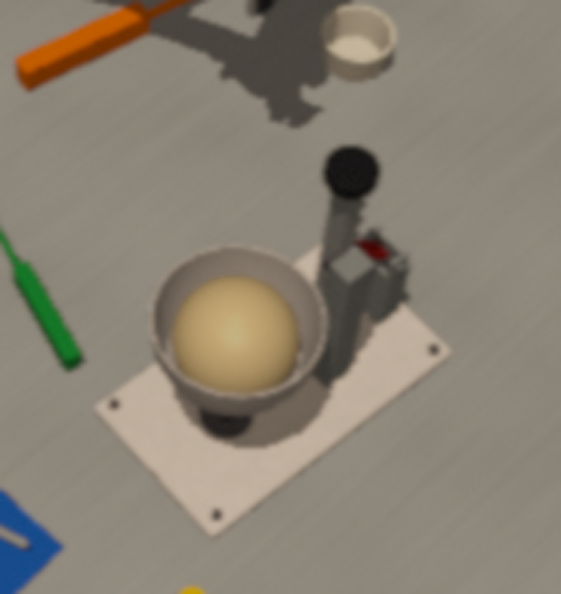

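```bash
python3 -m handwheel '[{"translation":[-42,6,6],"angular":[0,0,0],"claw":60},{"translation":[-42,6,6],"angular":[0,0,0],"claw":60},{"translation":[-42,6,6],"angular":[0,0,0],"claw":60},{"translation":[-42,6,6],"angular":[0,0,0],"claw":60},{"translation":[-42,6,6],"angular":[0,0,0],"claw":60},{"translation":[-42,6,6],"angular":[0,0,0],"claw":60},{"translation":[-42,6,6],"angular":[0,0,0],"claw":60},{"translation":[-42,6,6],"angular":[0,0,0],"claw":60},{"translation":[-42,6,6],"angular":[0,0,0],"claw":60},{"translation":[-42,6,6],"angular":[0,0,0],"claw":60},{"translation":[-42,3,6],"angular":[0,0,0],"claw":60}]'
python3 -m handwheel '[{"translation":[0,0,0],"angular":[0,0,0.121],"claw":60},{"translation":[0,0,0],"angular":[0,0,0.121],"claw":60},{"translation":[0,0,0],"angular":[0,0,0.121],"claw":60},{"translation":[0,0,0],"angular":[0,0,0.121],"claw":60},{"translation":[0,0,0],"angular":[0,0,0.121],"claw":60},{"translation":[0,0,0],"angular":[0,0,0.121],"claw":60},{"translation":[0,0,0],"angular":[0,0,0.121],"claw":60},{"translation":[0,0,0],"angular":[0,0,0.121],"claw":60},{"translation":[0,0,0],"angular":[0,0,0.121],"claw":60},{"translation":[0,0,0],"angular":[0,0,0.121],"claw":60}]'
python3 - <<'E'
from h import *
st()
p=capture("wrist"); cv2.imwrite("pics/wrist3.png",p["color"])
w=cloud(p); hsv=cv2.cvtColor(p["color"],cv2.COLOR_BGR2HSV); H,S,V=[hsv[...,i].astype(int) for i in range(3)]
m=(abs(H-25)<6)&(S>150)&(w[...,2]<.05)&(w[...,2]>.0)
if m.sum()>20: print("handle",m.sum(),np.round(np.median(w[m],0),4),*rect(w[m]))
m&=w[...,2]>.024
if m.sum()>20: print("top",m.sum(),np.round(np.median(w[m],0),4),*rect(w[m]))
print("tip",[(np.round(world(p,*q["pixel"],.016),4),q["pixel"],q["score"]) for q in nets.mark_of("rod_tip",p)])
s=capture("scene")
for c in((212,535),(452,350),(97,407)): print("corner",np.round(world(s,290+c[0]/3.3,170+c[1]/3.3,.012),4))
E
```

```text
time_s: 4.85
tool_pos: [0.4323, -0.2445, 0.1546]
ee_rot: [2.252, 2.189, 0.001]
wrist_force: [-0.1, 0.3, -0.4]
opening: 0.702
time_s: 5.85
tool_pos: [0.4321, -0.2426, 0.1547]
ee_rot: [3.099, 0.513, 0.0]
wrist_force: [-1.4, -0.4, -0.1]
opening: 0.705
t 5.85 pos [ 0.4321 -0.2426  0.1547] xyaw 18.78 z [ 0. -0. -1.] F [-1.4 -0.4 -0.1] op 0.705 q6 0.71
handle 2902 [ 0.4355 -0.2393  0.0298] [ 430.3 -240.9] [109.1  18.3] 17.18
top 2877 [ 0.4352 -0.2394  0.0298] [ 430.  -241.2] [108.3  16.9] 18.15
tip [(array([ 0.5757, -0.1951,  0.016 ]), [315.3, 16.4], 0.81)]
corner [ 0.6729 -0.072   0.012 ]
corner [0.6895 0.2097 0.012 ]
corner [ 0.519  -0.0616  0.012 ]
```

View pics/wrist3.png

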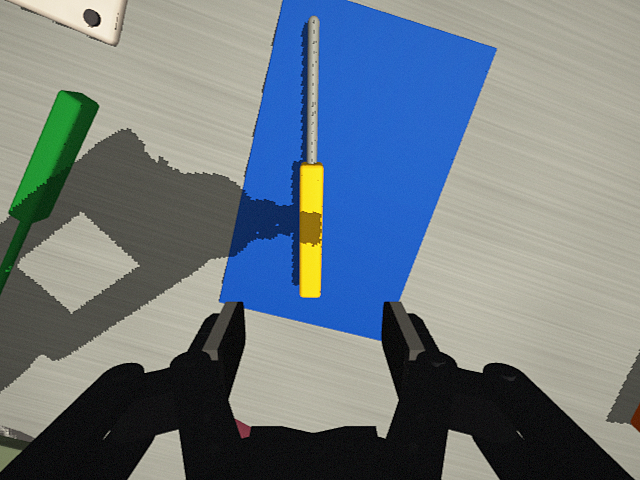

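The picture confirms the choice: handle at (311,230), shank up to (314,16), well centred between the fingers. I'll descend and grip.

```bash
python3 -m handwheel '[{"translation":[-1,-2,30],"angular":[0,0,0],"claw":60},{"translation":[0,0,35],"angular":[0,0,0],"claw":60},{"translation":[0,0,35],"angular":[0,0,0],"claw":60},{"translation":[0,0,30],"angular":[0,0,0],"claw":60},{"translation":[0,0,17],"angular":[0,0,0],"claw":60},{"translation":[0,0,0],"angular":[0,0,0],"claw":40},{"translation":[0,0,0],"angular":[0,0,0],"claw":0},{"translation":[0,0,0],"angular":[0,0,0],"claw":0},{"translation":[0,0,0],"angular":[0,0,0],"claw":0},{"translation":[0,0,0],"angular":[0,0,0],"claw":0},{"translation":[0,0,0],"angular":[0,0,0],"claw":0}]' 60
python3 -m handwheel '[{"translation":[0,0,-10],"angular":[0,0,0],"claw":0},{"translation":[0,0,-30],"angular":[0,0,0],"claw":0},{"translation":[0,0,-40],"angular":[0,0,0],"claw":0},{"translation":[0,0,-40],"angular":[0,0,0],"claw":0}]'
python3 - <<'E'
from h import *
st()
p=capture("wrist"); w=cloud(p); hsv=cv2.cvtColor(p["color"],cv2.COLOR_BGR2HSV); H,S,V=[hsv[...,i].astype(int) for i in range(3)]
cv2.imwrite("pics/wrist4.png",p["color"])
m=(abs(H-25)<6)&(S>150)&(w[...,2]>.08); print(m.sum(), *rect(w[m]), np.percentile(w[m][:,2],[5,50,95]).round(4))
m=(w[...,2]>.06)&(w[...,0]>.48)&(w[...,0]<.62); P=w[m]; print(m.sum()); 
if m.sum()>20:
    print(*rect(P)); d=(P[:,:2]-P[:,:2].mean(0)); _,_,vt=np.linalg.svd(d,full_matrices=False); print("shank yaw",np.degrees(np.arctan2(*vt[0][::-1])),"z slope",np.polyfit(d@vt[0],P[:,2],1),"mean",P.mean(0))
E
```

```text
time_s: 7.1
tool_pos: [0.4313, -0.2413, 0.009]
ee_rot: [3.096, 0.521, 0.004]
wrist_force: [0.0, 0.6, 6.5]
opening: 0.196
time_s: 7.5
tool_pos: [0.4296, -0.2403, 0.1291]
ee_rot: [-3.097, -0.52, 0.002]
wrist_force: [0.5, -0.8, -1.7]
opening: 0.195
t 7.5 pos [ 0.4296 -0.2403  0.1291] xyaw 19.08 z [-0.001  0.001 -1.   ] F [ 0.5 -0.8 -1.7] op 0.195 q6 0.7
10149 [ 438.  -240.6] [87.9 90.3] 59.9 [0.1478 0.15   0.151 ]
4745
[ 509.9 -213.5] [69.5 12.1] 22.84
shank yaw -159.88497934046808 z slope [0.01232494 0.14037371] mean [ 0.51211564 -0.21287976  0.14037371]
```

```bash
python3 -m handwheel '[{"translation":[0,0,-30],"angular":[0,0,0.0985],"claw":0},{"translation":[0,0,-30],"angular":[0,0,0.0985],"claw":0},{"translation":[0,0,-30],"angular":[0,0,0.0985],"claw":0},{"translation":[0,0,-30],"angular":[0,0,0.0985],"claw":0}]'
python3 -m handwheel '[{"translation":[-10,-20,0],"angular":[0,0,0],"claw":0},{"translation":[-10,-35,0],"angular":[0,0,0],"claw":0},{"translation":[-10,-40,0],"angular":[0,0,0],"claw":0},{"translation":[-10,-40,0],"angular":[0,0,0],"claw":0},{"translation":[-10,-40,0],"angular":[0,0,0],"claw":0},{"translation":[-10,-45,0],"angular":[0,0,0],"claw":0},{"translation":[-10,-45,0],"angular":[0,0,0],"claw":0},{"translation":[0,-45,0],"angular":[0,0,0],"claw":0},{"translation":[0,-40,0],"angular":[0,0,0],"claw":0},{"translation":[0,-32,0],"angular":[0,0,0],"claw":0},{"translation":[0,-20,0],"angular":[0,0,0],"claw":0},{"translation":[0,0,0],"angular":[0,0,0],"claw":0}]'
python3 - <<'E'
from h import *
st()
p=capture("wrist"); np.save("pics/w5.npy",cloud(p)); cv2.imwrite("pics/wrist5.png",p["color"])
w=cloud(p); hsv=cv2.cvtColor(p["color"],cv2.COLOR_BGR2HSV); H,S,V=[hsv[...,i].astype(int) for i in range(3)]
m=((H<6)|(H>174))&(S>150)&(w[...,2]>.09)&(w[...,2]<.2); print("pawl red",m.sum())
if m.sum()>20: print(*rect(w[m]),w[m].min(0),w[m].max(0))
for k in("knob_top","post_top","rod_tip","pawl_nose"): print(k,[(np.round(q["pixel"]),round(q["score"],2),np.round(world(p,*q["pixel"]),4)) for q in nets.mark_of(k,p)])
E
```

```text
time_s: 7.95
tool_pos: [0.4297, -0.2404, 0.2491]
ee_rot: [-3.14, 0.102, 0.0]
wrist_force: [0.7, -0.1, -0.4]
opening: 0.197
time_s: 9.15
tool_pos: [0.3847, 0.1666, 0.2477]
ee_rot: [-3.14, 0.09, 0.0]
wrist_force: [-1.0, -0.8, -1.1]
opening: 0.194
t 9.15 pos [0.3847 0.1666 0.2477] xyaw -3.29 z [-0.     0.001 -1.   ] F [-1.  -0.8 -1.1] op 0.194 q6 2.01
pawl red 0
knob_top []
post_top []
rod_tip [(array([130., 323.]), 0.91, array([0.2546, 0.3913, 0.0213])), (array([454., 291.]), 0.83, array([0.2647, 0.004 , 0.0003]))]
pawl_nose []
```

View pics/wrist5.png

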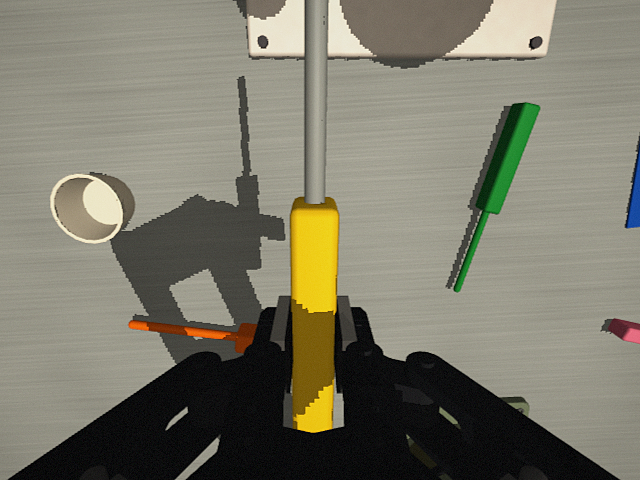

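```bash
python3 -m handwheel '[{"translation":[0,0,20],"angular":[0,0,0],"claw":0},{"translation":[5,0,30],"angular":[0,0,0],"claw":0},{"translation":[10,0,35],"angular":[0,0,0],"claw":0},{"translation":[10,0,28],"angular":[0,0,0],"claw":0},{"translation":[10,0,18],"angular":[0,0,0.005],"claw":0},{"translation":[0,0,0],"angular":[0,0,0],"claw":0}]'
cat >> h.py <<'E'
O=np.array([.6016,.1005,0]); A=np.radians(-3.6)
Rl=np.array([[np.cos(A),-np.sin(A),0],[np.sin(A),np.cos(A),0],[0,0,1.]])
L=lambda x,y,z: O+Rl@(np.array([x,y,z])/1000)
toL=lambda X: Rl.T@(np.array(X)-O)*1000
E
python3 - <<'E'
from h import *
st(); s=env.state(); print("TCP lift",toL(s["tool_pos"]).round(1))
R=Ro.from_rotvec(s["ee_rot"]).as_matrix(); ims=[]
for n,f in(("scene",9),("side",9)):
    p=capture(n); w=cloud(p); im=p["color"]
    c=pix(p,L(-20,60,140)); u0,v0=int(c[0])-22,int(c[1])-30
    im=cv2.resize(im[v0:v0+66,u0:u0+44],None,fx=f,fy=f,interpolation=cv2.INTER_CUBIC)
    q=lambda X:tuple(int(round(a)) for a in ((pix(p,X)-[u0,v0]+.5)*f))
    dot=lambda X,col:cv2.circle(im,q(X),3,col,-1)
    for x in(-8,8):
        cv2.line(im,q(L(x,88,104)),q(L(x,38,160)),(255,255,0),1)
    for X in(L(-20,78,116),L(-20,98,116),L(20,78,116),L(20,98,116)): dot(X,(0,255,0))
    for X in(L(14,-2,192),L(14,28,192),L(38,-2,192),L(38,28,192)): dot(X,(255,0,255))
    for a in np.linspace(0,6.28,12): dot(L(22*np.cos(a),22+22*np.sin(a),290),(0,165,255))
    b=s["tool_pos"]+[0,0,.008]
    cv2.line(im,q(b+R[:,0]*.054),q(b+R[:,0]*.153),(0,255,255),1)
    ims.append(im)
cv2.imwrite("pics/ap6.png",np.hstack(ims))
E
```

```text
time_s: 10.0
tool_pos: [0.4195, 0.1611, 0.1148]
ee_rot: [3.138, -0.107, -0.007]
wrist_force: [-0.1, -0.1, -0.4]
opening: 0.197
t 10.0 pos [0.4195 0.1611 0.1148] xyaw -3.92 z [-0.004 -0.002 -1.   ] F [-0.1 -0.1 -0.4] op 0.197 q6 1.98
TCP lift [-185.6   49.1  114.8]
```

View pics/ap6.png

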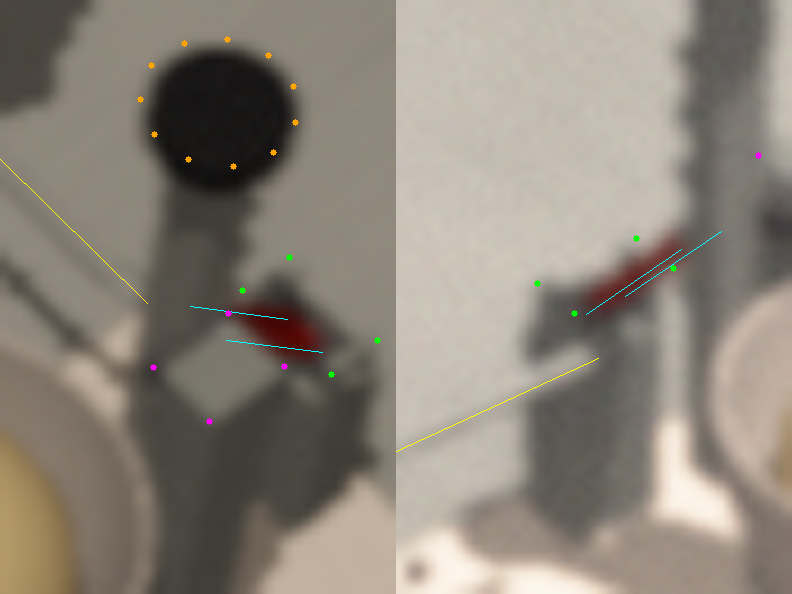

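The overlay is offset from the picture by about the same amount for lift and rod, which points to a camera calibration shift. I'll measure both shifts.

```bash
python3 - <<'E'
from h import *
from scipy.ndimage import map_coordinates as mc
s=env.state(); R=Ro.from_rotvec(s["ee_rot"]).as_matrix(); b=s["tool_pos"]+[0,0,.008]
for n in("scene","side"):
    p=capture(n); g=cv2.cvtColor(p["color"],cv2.COLOR_BGR2GRAY).astype(float); hsv=cv2.cvtColor(p["color"],cv2.COLOR_BGR2HSV).astype(int)
    off=np.arange(-6,6.1,.5)
    for lo,hi in((.06,.1),(.105,.145)):
        a,c=pix(p,b+R[:,0]*lo),pix(p,b+R[:,0]*hi); d=(c-a)/np.linalg.norm(c-a); nn=np.array([-d[1],d[0]])
        T=np.linspace(0,1,25)[:,None]; pts=a+T*(c-a)
        print(n,"rod prof n=",nn.round(2),np.array([mc(g,[(pts[:,1]+o*nn[1]),(pts[:,0]+o*nn[0])],order=1).mean() for o in off]).round().astype(int).tolist())
    c,e=pix(p,b+R[:,0]*.13),pix(p,b+R[:,0]*.175); pts=c+np.linspace(0,1,24)[:,None]*(e-c)
    print("along tip 130..175",[[int(mc(g,[[v+k],[u]],order=1)[0]) for u,v in pts] for k in(-1,0,1,2)])
    k=pix(p,L(0,22,290)); m=hsv[...,2]<45; yy,xx=np.nonzero(m); q=(abs(xx-k[0])<13)&(abs(yy-k[1])<14)
    print("knob pred",k.round(1),"dark bbox",xx[q].min(),xx[q].max(),yy[q].min(),yy[q].max(),"centroid",xx[q].mean().round(1),yy[q].mean().round(1))
    r=pix(p,L(0,70,125)); m=((hsv[...,0]<8)|(hsv[...,0]>172))&(hsv[...,1]>110); yy,xx=np.nonzero(m); q=(abs(xx-r[0])<15)&(abs(yy-r[1])<15)
    print("red",list(zip(xx[q].tolist(),yy[q].tolist())))
    for nm,X in(("pivot-",L(-8,88,104)),("pivot+",L(8,88,104)),("nose-",L(-8,38,160)),("nose+",L(8,38,160)),("tip",b+R[:,0]*.153)): print(nm,pix(p,X).round(1),end=" ")
    print()
E
```

```text
scene rod prof n= [-0.7   0.72] [105, 107, 109, 110, 112, 112, 114, 115, 118, 121, 124, 127, 127, 125, 122, 119, 119, 121, 124, 126, 125, 122, 115, 105, 95]
scene rod prof n= [-0.7   0.72] [125, 127, 128, 130, 131, 132, 133, 133, 132, 131, 131, 132, 131, 130, 128, 127, 129, 132, 135, 137, 137, 137, 137, 137, 135]
along tip 130..175 [[130, 131, 131, 131, 131, 131, 131, 128, 123, 117, 108, 98, 89, 83, 81, 80, 80, 80, 80, 80, 78, 76, 76, 81], [132, 131, 132, 131, 132, 131, 129, 126, 122, 115, 103, 91, 86, 82, 81, 81, 81, 81, 80, 78, 76, 76, 83, 96], [129, 129, 129, 129, 130, 128, 127, 123, 116, 108, 97, 90, 87, 82, 81, 80, 80, 79, 77, 75, 78, 86, 99, 110], [127, 128, 128, 128, 127, 126, 124, 120, 113, 108, 102, 94, 88, 82, 80, 78, 77, 75, 75, 78, 89, 102, 112, 117]]
knob pred [395.8 219.8] dark bbox 389 403 215 230 centroid 395.9 222.2
red [(398, 243), (399, 243), (400, 243), (401, 243), (402, 243), (403, 243), (404, 243), (399, 244), (400, 244), (401, 244), (402, 244), (403, 244), (404, 244), (405, 244), (400, 245), (401, 245), (402, 245), (403, 245), (404, 245), (405, 245), (406, 245)
[... 809 characters left out ...]
 127, 111, 99, 89, 91, 96, 107, 117, 127, 131, 129, 127, 129], [133, 130, 130, 131, 131, 131, 132, 133, 132, 130, 124, 117, 106, 99, 91, 92, 96, 104, 111, 117, 123, 127, 129, 133], [107, 103, 103, 104, 105, 101, 104, 105, 104, 102, 102, 102, 98, 94, 89, 90, 92, 95, 101, 108, 112, 117, 122, 128]]
knob pred [330.7 159.9] dark bbox 324 336 158 167 centroid 329.8 162.6
red [(323, 198), (322, 199), (323, 199), (320, 200), (321, 200), (322, 200), (318, 201), (319, 201), (320, 201), (317, 202), (318, 202), (319, 202), (315, 203), (316, 203), (317, 203), (318, 203), (315, 204), (316, 204), (317, 204)]
pivot- [313.6 205.3] pivot+ [317.9 203.3] nose- [324.1 198.2] nose+ [328.6 196.1] tip [314.9 209.3]
```

Side view: the pawl matches its predicted line to within 0.5 px, and the rod to within about 0.7 px. The model is good enough. I nudge 2.5 mm towards the pawl and slide in.

```bash
python3 -m handwheel '[{"translation":[0,-2.5,0],"angular":[0,0,0],"claw":0},{"translation":[8,0,0],"angular":[0,0,0],"claw":0},{"translation":[8,0,0],"angular":[0,0,0],"claw":0},{"translation":[6,0,0],"angular":[0,0,0],"claw":0},{"translation":[6,0,0],"angular":[0,0,0],"claw":0}]'
python3 -m handwheel '[{"translation":[6,0,0],"angular":[0,0,0],"claw":0},{"translation":[6,0,0],"angular":[0,0,0],"claw":0},{"translation":[6,0,0],"angular":[0,0,0],"claw":0},{"translation":[4,0,0],"angular":[0,0,0],"claw":0}]'
python3 - <<'E'
from h import *
st(); s=env.state(); print("TCP lift",toL(s["tool_pos"]).round(1))
p=capture("side"); c=pix(p,L(-30,60,130)).astype(int)
a=cv2.resize(p["color"][c[1]-35:c[1]+25,c[0]-30:c[0]+25],None,fx=7,fy=7,interpolation=cv2.INTER_CUBIC)
p=capture("scene"); c=pix(p,L(-20,60,130)).astype(int)
b=cv2.resize(p["color"][c[1]-35:c[1]+25,c[0]-30:c[0]+25],None,fx=7,fy=7,interpolation=cv2.INTER_CUBIC)
cv2.imwrite("pics/in7.png",np.hstack([a,b]))
E
```

```text
time_s: 10.7
tool_pos: [0.4489, 0.1633, 0.1168]
ee_rot: [-3.14, 0.104, -0.0]
wrist_force: [0.1, 0.8, -0.3]
opening: 0.194
time_s: 11.1
tool_pos: [0.4707, 0.1618, 0.1167]
ee_rot: [-3.14, 0.104, -0.0]
wrist_force: [-0.1, -0.7, -1.7]
opening: 0.198
t 11.1 pos [0.4707 0.1618 0.1167] xyaw -3.8 z [ 0.  0. -1.] F [-0.1 -0.7 -1.7] op 0.198 q6 1.95
TCP lift [-134.5   52.9  116.7]
```

View pics/in7.png

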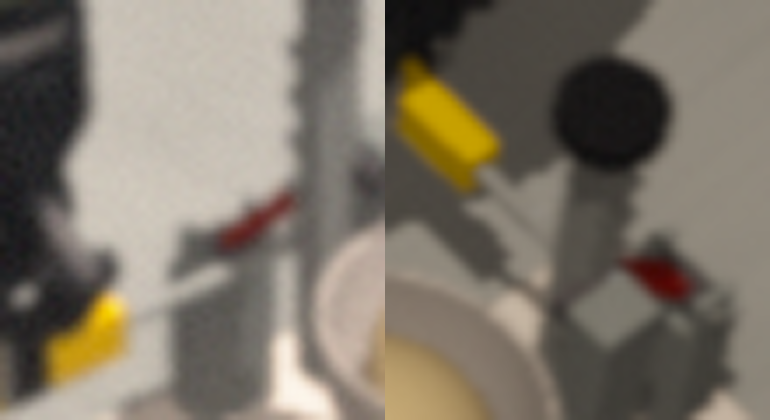

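Left (side): the shank passes under the red pawl at about (235,268). Right (scene): the pawl is untouched, and there is no contact force. Now the arc about the pivot, first part.

```bash
python3 -m handwheel '[{"translation":[0,-3,-4.5],"angular":[0,0,0],"claw":0},{"translation":[0,-3.5,-4],"angular":[0,0,0],"claw":0},{"translation":[0,-4,-3.5],"angular":[0,0,0],"claw":0},{"translation":[0,0,0],"angular":[0,0,0],"claw":0}]'
python3 - <<'E'
from h import *
st(); s=env.state(); print("TCP lift",toL(s["tool_pos"]).round(1), s["wrist_torque"])
E
```

```text
time_s: 11.6
tool_pos: [0.4712, 0.1732, 0.1295]
ee_rot: [-3.139, 0.103, -0.003]
wrist_force: [-0.2, -0.6, -0.9]
opening: 0.194
t 11.6 pos [0.4712 0.1732 0.1295] xyaw -3.74 z [ 0.002  0.001 -1.   ] F [-0.2 -0.6 -0.9] op 0.194 q6 1.96
TCP lift [-134.7   64.3  129.5] [-0.07919611  0.03598855 -0.0072745 ]
```

```bash
python3 -m handwheel '[{"translation":[0,-4.5,-3],"angular":[0,0,0],"claw":0},{"translation":[0,-5,-2.5],"angular":[0,0,0],"claw":0},{"translation":[0,-5,-2],"angular":[0,0,0],"claw":0},{"translation":[0,-10.5,-1.5],"angular":[0,0,0],"claw":0},{"translation":[0,-10.5,1],"angular":[0,0,0],"claw":0},{"translation":[0,-10,3],"angular":[0,0,0],"claw":0},{"translation":[0,0,0],"angular":[0,0,0],"claw":0},{"translation":[0,0,0],"angular":[0,0,0],"claw":0}]'
python3 - <<'E'
from h import *
st(); s=env.state(); print("TCP lift",toL(s["tool_pos"]).round(1), s["wrist_torque"])
p=capture("side"); c=pix(p,L(-30,70,130)).astype(int)
a=cv2.resize(p["color"][c[1]-35:c[1]+25,c[0]-30:c[0]+25],None,fx=7,fy=7,interpolation=cv2.INTER_CUBIC)
p=capture("scene"); c=pix(p,L(-20,90,130)).astype(int)
b=cv2.resize(p["color"][c[1]-35:c[1]+25,c[0]-30:c[0]+25],None,fx=7,fy=7,interpolation=cv2.INTER_CUBIC)
cv2.imwrite("pics/over8.png",np.hstack([a,b]))
E
```

```text
time_s: 12.4
tool_pos: [0.4735, 0.218, 0.1333]
ee_rot: [3.139, -0.102, -0.001]
wrist_force: [-0.3, 0.2, -1.4]
opening: 0.195
t 12.4 pos [0.4735 0.218  0.1333] xyaw -3.74 z [-0.001 -0.    -1.   ] F [-0.3  0.2 -1.4] op 0.195 q6 2.05
TCP lift [-135.2  109.2  133.3] [ 0.03085522  0.03602471 -0.04391784]
```

View pics/over8.png

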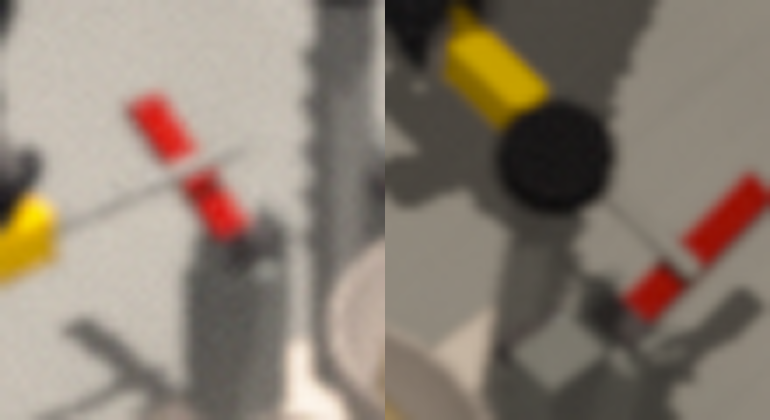

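Both views show the pawl past upright, lying to the +y side. I'll check the nose position against the prediction and withdraw the rod along −x, then up.

```bash
python3 -m handwheel '[{"translation":[-10,0,-3],"angular":[0,0,0],"claw":0},{"translation":[-25,0,-5],"angular":[0,0,0],"claw":0},{"translation":[-30,0,-20],"angular":[0,0,0],"claw":0},{"translation":[-10,0,-40],"angular":[0,0,0],"claw":0},{"translation":[0,0,-40],"angular":[0,0,0],"claw":0}]'
python3 - <<'E'
from h import *
st(); s=env.state(); print("TCP lift",toL(s["tool_pos"]).round(1))
for n in("scene","side"):
    p=capture(n); w=cloud(p); hsv=cv2.cvtColor(p["color"],cv2.COLOR_BGR2HSV).astype(int)
    m=((hsv[...,0]<6)|(hsv[...,0]>174))&(hsv[...,1]>140)&(np.linalg.norm(w-L(0,120,120),axis=2)<.07)
    P=np.array([toL(x) for x in w[m]]); print(n,"pawl lift-frame min",P.min(0).round(),"max",P.max(0).round())
    m=(hsv[...,2]<45)&(np.hypot(*(w[...,:2]-L(0,22,0)[:2]).transpose(2,0,1))<.016)&(w[...,2]>.2); print("knob z",np.median(w[m][:,2]).round(4))
E
```

```text
time_s: 13.0
tool_pos: [0.3959, 0.2218, 0.2426]
ee_rot: [3.139, -0.103, -0.004]
wrist_force: [2.0, 0.2, -2.0]
opening: 0.196
t 13.0 pos [0.3959 0.2218 0.2426] xyaw -3.75 z [-0.003 -0.001 -1.   ] F [ 2.   0.2 -2. ] op 0.196 q6 2.12
TCP lift [-212.9  108.2  242.6]
scene pawl lift-frame min [ -7.  91. 108.] max [ 10. 158. 147.]
knob z 0.2868
side pawl lift-frame min [-10.  90. 111.] max [  5. 155. 143.]
knob z 0.2884
```

```bash
python3 -m handwheel '[{"translation":[0,20,0],"angular":[0,0,0],"claw":0},{"translation":[0,40,0],"angular":[0,0,0],"claw":0},{"translation":[0,44,0],"angular":[0,0,0],"claw":0},{"translation":[0,45,0],"angular":[0,0,0],"claw":0},{"translation":[0,45,0],"angular":[0,0,0],"claw":0},{"translation":[0,45,0],"angular":[0,0,0],"claw":0},{"translation":[0,45,0],"angular":[0,0,0],"claw":0},{"translation":[10,45,0],"angular":[0,0,0],"claw":0},{"translation":[15,45,0],"angular":[0,0,0],"claw":0},{"translation":[15,45,0],"angular":[0,0,0],"claw":0},{"translation":[15,35,0],"angular":[0,0,0],"claw":0},{"translation":[5,15,0],"angular":[0,0,0],"claw":0}]'
python3 -m handwheel '[{"translation":[0,0,20],"angular":[0,0,0],"claw":0},{"translation":[0,0,40],"angular":[0,0,0],"claw":0},{"translation":[0,0,45],"angular":[0,0,0],"claw":0},{"translation":[0,0,45],"angular":[0,0,0],"claw":0},{"translation":[0,0,40],"angular":[0,0,0],"claw":0},{"translation":[0,0,20],"angular":[0,0,0],"claw":0},{"translation":[0,0,0],"angular":[0,0,0],"claw":0}]'
```

```text
time_s: 14.3
tool_pos: [0.4278, -0.252, 0.2408]
ee_rot: [3.14, -0.109, -0.001]
wrist_force: [0.3, 0.7, -1.6]
opening: 0.195
time_s: 15.0
tool_pos: [0.4249, -0.247, 0.0289]
ee_rot: [-3.135, 0.104, 0.011]
wrist_force: [-0.1, -0.0, -0.7]
opening: 0.195
```

```bash
python3 -m handwheel '[{"translation":[0,0,10],"angular":[0,0,0],"claw":0},{"translation":[0,0,7],"angular":[0,0,0],"claw":0},{"translation":[0,0,0],"angular":[0,0,0],"claw":0}]'
python3 -c "
from h import *
st()"
```

```text
time_s: 15.3
tool_pos: [0.4277, -0.2491, 0.0148]
ee_rot: [-3.14, 0.104, -0.0]
wrist_force: [-0.3, 0.5, -0.6]
opening: 0.196
t 15.3 pos [ 0.4277 -0.2491  0.0148] xyaw -3.79 z [ 0.  0. -1.] F [-0.3  0.5 -0.6] op 0.196 q6 1.09
```

```bash
python3 -m handwheel '[{"translation":[0,0,4.5],"angular":[0,0,0],"claw":0},{"translation":[0,0,0],"angular":[0,0,0],"claw":0},{"translation":[0,0,0],"angular":[0,0,0],"claw":50},{"translation":[0,0,0],"angular":[0,0,0],"claw":50},{"translation":[0,0,0],"angular":[0,0,0],"claw":50},{"translation":[0,0,0],"angular":[0,0,0],"claw":50},{"translation":[0,0,-15],"angular":[0,0,0],"claw":50},{"translation":[0,0,-30],"angular":[0,0,0],"claw":50},{"translation":[0,0,-45],"angular":[0,0,0],"claw":50},{"translation":[0,0,-45],"angular":[0,0,0],"claw":50},{"translation":[0,0,-45],"angular":[0,0,0],"claw":0}]'
python3 -m handwheel '[{"translation":[0,0,-45],"angular":[0,0,0],"claw":0},{"translation":[0,0,-45],"angular":[0,0,0],"claw":0},{"translation":[0,0,-45],"angular":[0,0,0],"claw":0},{"translation":[0,0,-15],"angular":[0,0,0],"claw":0}]'
python3 - <<'E'
from h import *
st(); s=env.state(); R=Ro.from_rotvec(s["ee_rot"]); print(R.inv().apply(L(0,22,330)-s["tool_pos"])*1000)
p=capture("side"); w=cloud(p); hsv=cv2.cvtColor(p["color"],cv2.COLOR_BGR2HSV).astype(int)
m=(abs(hsv[...,0]-25)<6)&(hsv[...,1]>150)&(np.hypot(w[...,0]-.43,w[...,1]+.25)<.12); print("handle",*rect(w[m]),np.median(w[m][:,2]))
m=(hsv[...,2]<45)&(np.hypot(*(w[...,:2]-L(0,22,0)[:2]).transpose(2,0,1))<.016)&(w[...,2]>.2); print("knob z",np.median(w[m][:,2]).round(4))
E
```

```text
time_s: 16.4
tool_pos: [0.4274, -0.2491, 0.192]
ee_rot: [-3.14, 0.104, 0.0]
wrist_force: [0.1, -0.9, -0.8]
opening: 0.429
time_s: 16.8
tool_pos: [0.4289, -0.25, 0.3455]
ee_rot: [3.135, -0.104, 0.012]
wrist_force: [-0.2, 0.9, -0.7]
opening: -0.003
t 16.8 pos [ 0.4289 -0.25    0.3455] xyaw -3.79 z [ 0.008 -0.005 -1.   ] F [-0.2  0.9 -0.7] op -0.003 q6 1.09
[ 148.9281996  -383.22263281   15.0635051 ]
handle [ 421.8 -250.2] [ 16.9 106.5] 86.58 0.02854642535684559
knob z 0.2833
```

```bash
python3 -m handwheel '[{"translation":[10,-20,0],"angular":[0,0,0],"claw":0},{"translation":[15,-37,0],"angular":[0,0,0],"claw":0},{"translation":[15,-40,0],"angular":[0,0,0],"claw":0},{"translation":[15,-40,0],"angular":[0,0,0],"claw":0},{"translation":[15,-40,0],"angular":[0,0,0],"claw":0},{"translation":[15,-40,0],"angular":[0,0,0],"claw":0},{"translation":[15,-40,0],"angular":[0,0,0],"claw":0},{"translation":[15,-40,0],"angular":[0,0,0],"claw":0},{"translation":[15,-40,0],"angular":[0,0,0],"claw":0},{"translation":[11,-30,0],"angular":[0,0,0],"claw":0},{"translation":[8,-16,0],"angular":[0,0,0],"claw":0},{"translation":[0,0,20],"angular":[0,0,0],"claw":0}]'
python3 - <<'E'
from h import *
st(); s=env.state(); R=Ro.from_rotvec(s["ee_rot"]); print(R.inv().apply(L(0,22,300)-s["tool_pos"])*1000)
E
```

```text
time_s: 18.05
tool_pos: [0.6036, 0.125, 0.321]
ee_rot: [-3.139, 0.1, -0.006]
wrist_force: [0.9, -0.6, -0.8]
opening: 0.003
t 18.05 pos [0.6036 0.125  0.321 ] xyaw -3.65 z [ 0.004  0.001 -1.   ] F [ 0.9 -0.6 -0.8] op 0.003 q6 1.82
[-0.54052268  2.59356964 20.97201077]
```

```bash
python3 -m handwheel '[{"translation":[0,2.5,10],"angular":[0,0,0],"claw":0},{"translation":[0,0,10],"angular":[0,0,0],"claw":0},{"translation":[0,0,5],"angular":[0,0,0],"claw":0},{"translation":[0,0,2],"angular":[0,0,0],"claw":0},{"translation":[0,0,1],"angular":[0,0,0],"claw":0},{"translation":[0,0,1],"angular":[0,0,0],"claw":0},{"translation":[0,0,1],"angular":[0,0,0],"claw":0},{"translation":[0,0,1],"angular":[0,0,0],"claw":0},{"translation":[0,0,1],"angular":[0,0,0],"claw":0},{"translation":[0,0,1],"angular":[0,0,0],"claw":0},{"translation":[0,0,1],"angular":[0,0,0],"claw":0},{"translation":[0,0,1],"angular":[0,0,0],"claw":0}]'
python3 -m handwheel '[{"translation":[0,0,0.8],"angular":[0,0,0],"claw":0},{"translation":[0,0,0.8],"angular":[0,0,0],"claw":0},{"translation":[0,0,0.8],"angular":[0,0,0],"claw":0},{"translation":[0,0,0.8],"angular":[0,0,0],"claw":0},{"translation":[0,0,0.8],"angular":[0,0,0],"claw":0},{"translation":[0,0,0.8],"angular":[0,0,0],"claw":0},{"translation":[0,0,0.8],"angular":[0,0,0],"claw":0},{"translation":[0,0,0.8],"angular":[0,0,0],"claw":0},{"translation":[0,0,0.8],"angular":[0,0,0],"claw":0},{"translation":[0,0,0.8],"angular":[0,0,0],"claw":0},{"translation":[0,0,0.8],"angular":[0,0,0],"claw":0},{"translation":[0,0,0.8],"angular":[0,0,0],"claw":0}]'
```

```text
time_s: 19.25
tool_pos: [0.6016, 0.1205, 0.2851]
ee_rot: [-3.14, 0.104, -0.0]
wrist_force: [-0.3, 0.9, 0.1]
opening: -0.003
time_s: 20.45
tool_pos: [0.6016, 0.1205, 0.2764]
ee_rot: [-3.14, 0.104, -0.002]
wrist_force: [-1.3, -0.2, 5.5]
opening: -0.0
```

```bash
python3 -m handwheel '[{"translation":[0,0,0.9],"angular":[0,0,0],"claw":0},{"translation":[0,0,0.9],"angular":[0,0,0],"claw":0},{"translation":[0,0,0.9],"angular":[0,0,0],"claw":0},{"translation":[0,0,0.9],"angular":[0,0,0],"claw":0},{"translation":[0,0,0.9],"angular":[0,0,0],"claw":0},{"translation":[0,0,0.9],"angular":[0,0,0],"claw":0},{"translation":[0,0,0.9],"angular":[0,0,0],"claw":0},{"translation":[0,0,0.9],"angular":[0,0,0],"claw":0},{"translation":[0,0,0.9],"angular":[0,0,0],"claw":0},{"translation":[0,0,0.9],"angular":[0,0,0],"claw":0},{"translation":[0,0,0.9],"angular":[0,0,0],"claw":0},{"translation":[0,0,0.9],"angular":[0,0,0],"claw":0}]'
python3 -m handwheel '[{"translation":[0,0,0.9],"angular":[0,0,0],"claw":0},{"translation":[0,0,0.9],"angular":[0,0,0],"claw":0},{"translation":[0,0,0.9],"angular":[0,0,0],"claw":0},{"translation":[0,0,0.9],"angular":[0,0,0],"claw":0},{"translation":[0,0,0.9],"angular":[0,0,0],"claw":0},{"translation":[0,0,0.9],"angular":[0,0,0],"claw":0},{"translation":[0,0,0.9],"angular":[0,0,0],"claw":0},{"translation":[0,0,0.9],"angular":[0,0,0],"claw":0},{"translation":[0,0,0.9],"angular":[0,0,0],"claw":0},{"translation":[0,0,0.9],"angular":[0,0,0],"claw":0},{"translation":[0,0,0.9],"angular":[0,0,0],"claw":0},{"translation":[0,0,0.9],"angular":[0,0,0],"claw":0}]'
python3 -m handwheel '[{"translation":[0,0,0.9],"angular":[0,0,0],"claw":0},{"translation":[0,0,0.9],"angular":[0,0,0],"claw":0},{"translation":[0,0,0.9],"angular":[0,0,0],"claw":0},{"translation":[0,0,0.9],"angular":[0,0,0],"claw":0},{"translation":[0,0,0.9],"angular":[0,0,0],"claw":0},{"translation":[0,0,0.9],"angular":[0,0,0],"claw":0},{"translation":[0,0,0.9],"angular":[0,0,0],"claw":0},{"translation":[0,0,0.9],"angular":[0,0,0],"claw":0},{"translation":[0,0,0.9],"angular":[0,0,0],"claw":0},{"translation":[0,0,0.9],"angular":[0,0,0],"claw":0}]'
```

```text
time_s: 21.65
tool_pos: [0.6016, 0.1205, 0.2665]
ee_rot: [-3.139, 0.104, -0.003]
wrist_force: [-1.9, -0.8, 9.1]
opening: -0.002
time_s: 22.85
tool_pos: [0.6016, 0.1205, 0.2557]
ee_rot: [-3.139, 0.104, -0.003]
wrist_force: [-2.6, -0.4, 9.0]
opening: -0.003
time_s: 23.85
tool_pos: [0.6016, 0.1205, 0.2467]
ee_rot: [-3.139, 0.104, -0.003]
wrist_force: [-3.1, 0.4, 8.0]
opening: 0.003
```

```bash
python3 -m handwheel '[{"translation":[0,0,0.5],"angular":[0,0,0],"claw":0},{"translation":[0,0,0.5],"angular":[0,0,0],"claw":0},{"translation":[0,0,0.5],"angular":[0,0,0],"claw":0},{"translation":[0,0,0.5],"angular":[0,0,0],"claw":0},{"translation":[0,0,0.5],"angular":[0,0,0],"claw":0},{"translation":[0,0,0.5],"angular":[0,0,0],"claw":0},{"translation":[0,0,0.5],"angular":[0,0,0],"claw":0},{"translation":[0,0,0.5],"angular":[0,0,0],"claw":0}]'
python3 -m handwheel '[{"translation":[0,0,0.4],"angular":[0,0,0],"claw":0},{"translation":[0,0,0.4],"angular":[0,0,0],"claw":0},{"translation":[0,0,0.4],"angular":[0,0,0],"claw":0}]'
python3 -m handwheel '[{"translation":[0,0,0.4],"angular":[0,0,0],"claw":0},{"translation":[0,0,0.4],"angular":[0,0,0],"claw":0},{"translation":[0,0,0.4],"angular":[0,0,0],"claw":0}]'
```

```text
time_s: 24.65
tool_pos: [0.6016, 0.1205, 0.2415]
ee_rot: [-3.14, 0.104, -0.001]
wrist_force: [-1.2, 0.8, 5.6]
opening: -0.0
time_s: 24.95
tool_pos: [0.6016, 0.1205, 0.2399]
ee_rot: [-3.14, 0.104, -0.0]
wrist_force: [-1.5, 0.7, 4.7]
opening: 0.0
time_s: 25.25
tool_pos: [0.6016, 0.1205, 0.2384]
ee_rot: [-3.14, 0.104, 0.0]
wrist_force: [0.0, 0.2, 3.9]
opening: 0.002
```

```bash
python3 -m handwheel '[{"translation":[0,0,0.4],"angular":[0,0,0],"claw":0},{"translation":[0,0,0.4],"angular":[0,0,0],"claw":0},{"translation":[0,0,0.4],"angular":[0,0,0],"claw":0}]'
python3 -m handwheel '[{"translation":[0,0,0.4],"angular":[0,0,0],"claw":0},{"translation":[0,0,0.4],"angular":[0,0,0],"claw":0},{"translation":[0,0,0.4],"angular":[0,0,0],"claw":0}]'
```

```text
time_s: 25.55
tool_pos: [0.6016, 0.1205, 0.2372]
ee_rot: [-3.14, 0.104, 0.0]
wrist_force: [-0.8, -0.2, 2.1]
opening: -0.004
time_s: 25.85
tool_pos: [0.6016, 0.1205, 0.2361]
ee_rot: [-3.14, 0.104, 0.0]
wrist_force: [-0.2, 0.7, 2.6]
opening: -0.002
```

```bash
python3 -m handwheel '[{"translation":[0,0,0.4],"angular":[0,0,0],"claw":0},{"translation":[0,0,0.4],"angular":[0,0,0],"claw":0}]'
```

```text
time_s: 26.05
tool_pos: [0.6016, 0.1205, 0.2354]
ee_rot: [-3.14, 0.104, -0.0]
wrist_force: [-0.7, -1.0, 2.0]
opening: -0.002
```

```bash
python3 -m handwheel '[{"translation":[0,0,0.4],"angular":[0,0,0],"claw":0},{"translation":[0,0,0.4],"angular":[0,0,0],"claw":0}]'; sleep 0
python3 -m handwheel '[{"translation":[0,0,0.4],"angular":[0,0,0],"claw":0}]'
```

```text
time_s: 26.25
tool_pos: [0.6016, 0.1205, 0.2347]
ee_rot: [-3.14, 0.104, -0.0]
wrist_force: [-0.7, -0.1, 1.4]
opening: -0.002
time_s: 26.35
tool_pos: [0.6016, 0.1205, 0.2342]
ee_rot: [-3.14, 0.104, -0.0]
wrist_force: [-0.4, -0.5, 2.5]
opening: 0.004
```

```bash
python3 -m handwheel '[{"translation":[0,0,0.4],"angular":[0,0,0],"claw":0},{"translation":[0,0,0.4],"angular":[0,0,0],"claw":0}]'; python3 -m handwheel '[{"translation":[0,0,0.4],"angular":[0,0,0],"claw":0}]'
```

```text
time_s: 26.55
tool_pos: [0.6016, 0.1205, 0.2338]
ee_rot: [-3.14, 0.104, -0.001]
wrist_force: [-1.7, -1.1, 6.3]
opening: 0.001
time_s: 26.65
tool_pos: [0.6016, 0.1205, 0.2338]
ee_rot: [-3.14, 0.104, -0.001]
wrist_force: [-2.0, -0.3, 7.7]
opening: -0.003
```

The knob has stopped at z ≈ 0.234, about 56 mm below the locked height, and the force is rising. I'll press one small step more to confirm, hold, then lift off and check.

```bash
python3 -m handwheel '[{"translation":[0,0,0.3],"angular":[0,0,0],"claw":0},{"translation":[0,0,0],"angular":[0,0,0],"claw":0},{"translation":[0,0,0],"angular":[0,0,0],"claw":0},{"translation":[0,0,0],"angular":[0,0,0],"claw":0},{"translation":[0,0,0],"angular":[0,0,0],"claw":0}]'
python3 -m handwheel '[{"translation":[0,0,-2],"angular":[0,0,0],"claw":0},{"translation":[0,0,-10],"angular":[0,0,0],"claw":0},{"translation":[0,0,-35],"angular":[0,0,0],"claw":0},{"translation":[0,0,-40],"angular":[0,0,0],"claw":0},{"translation":[-30,0,-20],"angular":[0,0,0],"claw":0},{"translation":[-40,0,0],"angular":[0,0,0],"claw":0},{"translation":[-40,0,0],"angular":[0,0,0],"claw":0},{"translation":[-20,0,0],"angular":[0,0,0],"claw":0},{"translation":[0,0,0],"angular":[0,0,0],"claw":0},{"translation":[0,0,0],"angular":[0,0,0],"claw":0}]'
python3 - <<'E'
from h import *
st()
for n in("scene","side"):
    p=capture(n); w=cloud(p); hsv=cv2.cvtColor(p["color"],cv2.COLOR_BGR2HSV).astype(int)
    m=((hsv[...,0]<6)|(hsv[...,0]>174))&(hsv[...,1]>140)&(np.linalg.norm(w-L(0,120,120),axis=2)<.07)
    P=np.array([toL(x) for x in w[m]]); print(n,"pawl max",P.max(0).round())
    m=(hsv[...,2]<45)&(np.hypot(*(w[...,:2]-L(0,22,0)[:2]).transpose(2,0,1))<.016)&(w[...,2]>.2); print("knob z",np.median(w[m][:,2]).round(4))
    m=(abs(hsv[...,0]-25)<6)&(hsv[...,1]>150)&(np.hypot(w[...,0]-.43,w[...,1]+.25)<.12); print("handle",*rect(w[m]),np.median(w[m][:,2]))
    cv2.imwrite(f"pics/end_{n}.png",p["color"])
E
```

```text
time_s: 27.15
tool_pos: [0.6016, 0.1205, 0.2338]
ee_rot: [-3.14, 0.104, -0.002]
wrist_force: [-2.1, -0.2, 7.5]
opening: -0.004
time_s: 28.15
tool_pos: [0.4724, 0.1292, 0.3402]
ee_rot: [-3.14, 0.103, -0.003]
wrist_force: [-0.5, -0.2, -0.8]
opening: 0.001
t 28.15 pos [0.4724 0.1292 0.3402] xyaw -3.78 z [ 0.002  0.    -1.   ] F [-0.5 -0.2 -0.8] op 0.001 q6 1.88
scene pawl max [ 11. 157. 148.]
knob z 0.2332
handle [ 428.7 -247.3] [ 25.  108.5] 86.25 0.02813638193445984
side pawl max [  7. 156. 146.]
knob z 0.2349
handle [ 421.6 -250. ] [ 17.4 105.9] 87.31 0.02900911889510558
```

View pics/end_scene.png

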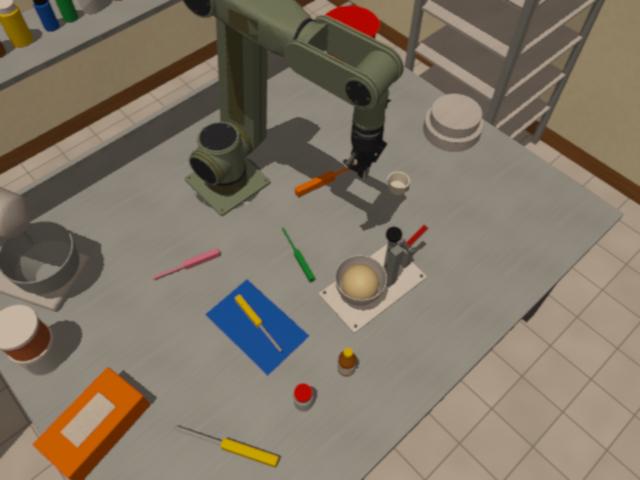

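The carriage is down, the pawl is thrown back at (418,236), the rod lies on the mat at (258,322), and the jar, bottle and ramekin look unmoved. Handing in.

```bash
python3 -c "
from bench import env
env.job_done()"
```

```text
the job is handed in; nothing more can be done
```

The job is done and handed in; the hand-in gives no verdict. I gripped the small yellow rod from the mat, slid its shank under the pawl and swung the pawl over the top. I then laid the rod back on the mat and pressed the knob down until the carriage sat on its rest, finishing at about 28 s.

What the last checks showed:
- **Pawl:** both cameras show it thrown back, its end reaching about 156 mm to the +y side. I saw no contact forces at the wrist during the swing.
- **Carriage:** the knob stopped at z ≈ 0.234 m, about 56 mm below the locked height. It held still there for about 0.5 s under a steady 7.5 N. The highest press force I read was about 9 N.
- **Rod:** it lies level on the mat with its handle over it. The two cameras disagree on the handle's position by about 7 mm, well inside the mat either way.
- **Bystanders:** the jar, bottle and ramekin are where they were in the final picture; I judged this by eye.

Two things went wrong or disagreed:
- **Wide first move:** my first move curved farther out than I meant and brought the tool close to the lift. One over-long call was refused, and I backed straight out. I saw no contact force, and a picture showed the lift unmoved and the pawl still locked.
- **Camera shift:** the scene camera's picture was about 1–2 pixels off my computed positions, so I trusted the arm's own position and the side camera instead.

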